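# Hang the red mallet back on the crowded hammer rack

### The job

Lift the red mallet out of its wooden caddy and hang it in the empty middle fork of the hammer rack: feed the handle in between the prongs, push it back against the spring keeper and lower it so that the head sits flat on the prongs, fully down behind the two yellow lips. The rack is light, so never push the mallet on it with more than 25 N, do not lean on it with the gripper, and do not knock or shift the hammers on either side or the grey housing. Let go at the end.

Things in the scene. Friction and masses are not known exactly. Their poses are not given: they have to be found in the camera images.
- mallet_center (a point): Centre of the mallet's head: red with black ends, 36 (x) x 90 (y) x 40 (z) mm; round wooden handle, 24 mm thick, runs 130 mm straight down from the middle of its underside. z up, y along the head; half a turn is the same. 0.3 to 0.55 kg. Hangs upright in the caddy, head on the caddy's top; grasp the upper half of the head across its 36 mm, from above.
- caddy: Fixed dark-wood stand, 120 x 120 mm, 145 mm high; origin at the middle of its foot, z up. The mallet's handle hangs through a 32 mm round hole in the middle of its top, so the mallet must be lifted straight up 130 mm to come clear.
- rack: Fixed steel rack, 360 mm long; origin on the bench below the middle fork, z up, y along the rack, x away from the robot. Three forks open to -x: the empty middle one at y = 0, the neighbours' at y = +88 and -88 mm. Each has two level prongs along x, 9 mm wide, 31 mm apart inside, tops at z = 200 mm, with a lip 6 mm high near the front. The rail behind is lower than the prongs.
- fork_mid (a point): Point of the rack at x = 0, y = 0, z = 200 mm (axes as the rack). The middle fork (yellow lips) is clamped tight on a slide, d = 0 to 60 mm from here towards -x; d varies and is NOT measured: find it by feel or by eye. Inner faces of the lips at x = -d - 24 mm, outer at -d - 31; the mouth flares in front of them to -d - 51. Its keeper bar rests with its front face at x = -d.
- keeper_mid (a point): Point of the rack at x = -30, y = 0, z = 191 mm: mid-range place of the red keeper bar, 24 mm long (true x = -d). A handle pushing it to +x feels 1 N at first, 5.2 N at 6 mm, 7.3 N at 9 mm, then a hard stop. Pushed in over 6 mm, the mallet's head clears the lips and can go down onto the prongs (head centre at z = 220); with less it lands on the lips. Let go, the keeper holds it against the lips.
- hammer_center (a point): Centre of the head of a neighbour: hammer with a dark steel head 30 x 70 x 30 mm (y along the head, along the rack), wooden handle 20 mm thick and 125 mm long. Hangs loose in the fork on one side of the empty one (either side), head on the prongs. 0.45 kg.
- soft_hammer_center (a point): Centre of the head of the other neighbour: hammer with a blue head and yellow faces, 30 x 70 x 34 mm (y along the head, along the rack), black handle 20 mm thick and 135 mm long. Hangs loose in the fork on the other side. 0.35 kg.
- housing: Loose grey cast gearbox housing on the bench, 132 mm wide and 120 mm high, narrowing upward; origin at the middle of its underside. A bystander, on the opposite side of the bench from the caddy.
There are look-alikes about, which are no part of the job. What is shaped like the part that bears mallet_center but green, purple or white is not meant.

How it is judged:
On the way:
1. the mallet has been lifted out of the caddy (height (world z) of mallet_center above 0.25 m), for 0.1 s.
At the end, for the whole second after the job is handed in: The mallet hangs let go and at rest on the rack's middle fork: head centre 216 to 223.5 mm above the bench, within 8 mm of the fork's middle line, 80 mm in front to 8 mm behind the rack's origin, upright within 0.09 rad, head along the rack within 0.2 rad (z of mallet_center in the frame of rack between 0.216 and 0.2235 m and y of mallet_center in the frame of rack between -0.008 and 0.008 m and x of mallet_center in the frame of rack between -0.08 and 0.008 m and angle between mallet_center's own z axis and vertical below 0.09 rad and angle between the y axis of mallet_center and the y axis of rack, either way round below 0.2 rad and contact force between mallet and rack above 1 N and linear speed of mallet below 0.02 m/s); the robot touches nothing.
It fails at once if the mallet is pushed on the rack with more than 25 N (contact force between mallet and rack above 25 N).
It fails at once if the robot leans on the rack with more than 8 N (contact force between any of the fingers, the arm and rack above 8 N).
It fails at once if a neighbouring hammer is knocked (more than 5 N) or shifted more than 8 mm (distance of any of hammer_center, soft_hammer_center from where it was at the start of the episode above 0.008 m or contact force between any of mallet, the fingers, the arm and hammer above 5 N or contact force between any of mallet, the fingers, the arm and soft_hammer above 5 N).
It fails at once if the grey housing is shifted more than 15 mm (distance of housing from where it was at the start of the episode above 0.015 m).
It also fails if it takes over 48 s, if anything falls off the work surface, if the arm or the gripper's body presses on something with over 40 N, if the wrist force passes 120 N, or if a joint passes its speed limit or range.

### The arm

A 7-joint arm with a two-finger parallel gripper is mounted at the origin on the work surface. World frame = base frame: x ahead of the robot, y to its left, z up, the work surface at z = 0. Lengths are in m, angles in rad, forces in N, time in s.
With the tool pointing down it reaches from about 0.4 to 0.85 m from the base axis. Payload 10.4 kg.
Tool frame: the origin (TCP) lies midway between the tips of the shut fingers; the grasp point (between the pads) lies manip.pinch_z behind it (manip.pinch_z is the distance from the TCP to the grasp point, in m); z points along the fingers, y is the direction in which the jaws open and shut (so a half turn about z gives the same grasp; the last joint's range is limited). The gripper opens to 85 mm and grips with 20 to 120 N. Pads are 22 mm wide; open, the fingers measure 114 mm over their backs; the gripper's body (76 mm by 85 mm) begins 54 mm behind the grasp point. The pads swing forward as they close: fully open they stand 13 mm farther back than shut.
Start: joints at [-0.023, 0.332, -0.065, 1.46, 0.022, 1.35, -0.088], TCP at [0.625, 0, 0.231] pointing down, gripper open.
Joint ranges: [-2.6, 2.6], [-0.5, 2.12], [-1.47, 1.34], [0.16, 2.42], [-1.27, 4.41], [0.06, 2.06], [-2.6, 2.6]. Speed limits (rad/s): [2.22, 2.22, 2.79, 2.79, 3.14, 3.14, 3.14].

### API

Orientations are given as a unit quaternion [x, y, z, w].
In Python, from workcell import manip gives the robot as it stands.
- The arm moves only by the shell command python3 -m handwheel 'ROWS' [FORCE]. ROWS is JSON, a list that holds one entry, the list of rows, each a list of 7 numbers: the shift along the tool's x, y, z in m, then the turn, a rotation vector about the tool's x, y, z in rad, then the finger opening in m, from 0 to 0.0854. In form: [[[tx, ty, tz, ax, ay, az, claw], ...]]. A call has 1 to 8 rows; each row is the pose to reach, as a shift and turn from the pose commanded when the call began, along the tool's axes at that moment; what a row does not reach only later rows make up. A row lasts 1/8 s, in which the tool goes at most 62.5 mm and 10.7 degrees, less where a joint would pass 70% of its speed; a pose out of reach is approached as far as the arm can. A call with a gripper value outside its range is refused whole. The fingers move at their own pace and stop on an object; FORCE is the grip in N (left out, the last holds). Time passes only in rows, so rows that repeat a pose let the fingers close. It gives the time, the measured TCP pose, the force and the opening at its end, in the units of the state.
- manip.get_obs(): the state, without advancing time (a new reading comes with each control period).
- manip.camera(name): name is "scene" or "side" or "wrist"; returns the picture (420x560x3 uint8, blue, green, red); there is no depth.
- manip.calibration(name): a dict with "fx", "fy", "cx", "cy" (pixels), "view" (4x4, takes a point from world to camera coordinates); the wrist camera has in their place "tool_from_camera" (4x4, takes a point from camera to tool coordinates, whose origin is the TCP and whose axes are the flange's). Camera axes: x right, y up, looking along -z (the intrinsics and any distortion apply to the point x, -y, -z); pixel columns grow to the right and rows downward; lengths in m; the calibration is good to about 2 mm. A picture is of the moment at which its call begins: read the wrist's pose just before it. calibration takes no time and is no camera call.
- manip.hand_in(): hands the job in, once; it reports no verdict.
The state is a dict: "clock": time; "joint_pos": joint angles; "joint_velocities": joint speeds; "tau": joint torques, N m; "position": TCP position; "ee_rot": TCP orientation; "ft_force": force on the tool from outside, world axes, zero at the start; "torque": the same for the moment, N m; "grip_width": opening from 0.0 (shut) to 1.0 (fully open).
Only numpy, scipy, OpenCV 4.12 (cv2) and the standard library are available. Lean on these libraries where they do the work, as an engineer would, in place of code of your own. Each camera call takes 0.05 s, during which the arm holds its last target.

## Working session

There is one attempt and no reset: what is moved stays moved. The work goes in short steps, Python scripts to look and compute and a shell command to move; the robot and the scene stay as the last step left them, time stands still between calls to the robot, and variables do not carry over. Pictures are saved under pics/ and viewed, and the job is handed in when it is done.

```bash
ls; mkdir -p pics
python3 - <<'E'
from workcell import manip
import cv2,numpy as np
np.set_printoptions(precision=4,suppress=True)
o=manip.get_obs(); print({k:np.round(v,4).tolist() for k,v in o.items()}); print(manip.pinch_z)
for n in ["scene","side","wrist"]:
    print(n,manip.calibration(n))
    cv2.imwrite(f"pics/{n}0.png",manip.camera(n))
E
```

```text
pics
{'clock': 0.0, 'joint_pos': [-0.0226, 0.3329, -0.0647, 1.4609, 0.0216, 1.3499, -0.0885], 'joint_velocities': [-0.0018, -0.001, -0.0, -0.0007, 0.0003, -0.0006, 0.0001], 'tau': [0.0005, -62.545, 0.0497, -39.161, 0.0164, 0.0098, -0.0], 'position': [0.6246, 0.0, 0.2305], 'ee_rot': [0.7071, 0.7071, -0.0005, -0.0005], 'ft_force': [-0.3551, -0.0286, 0.486], 'torque': [0.0111, -0.0749, 0.0237], 'grip_width': 1.0035}
0.0187
scene {'fx': 483.6279291473444, 'fy': 483.6279291473444, 'cx': 277.52730806765885, 'cy': 206.84584745776473, 'view': array([[ 0.0631,  0.998 , -0.0017,  0.0436],
       [-0.6607,  0.0431,  0.7494,  0.1774],
       [ 0.748 , -0.0461,  0.6621, -1.6103],
       [ 0.    ,  0.    ,  0.    ,  1.    ]])}
side {'fx': 481.2960313299652, 'fy': 481.2960313299652, 'cx': 275.7653946876262, 'cy': 206.51774815487445, 'view': array([[ 0.9591, -0.2824, -0.0176, -0.4622],
       [ 0.1679,  0.5179,  0.8388, -0.168 ],
       [-0.2278, -0.8075,  0.5441, -1.4706],
       [ 0.    ,  0.    ,  0.    ,  1.    ]])}
wrist {'fx': 327.8960259054656, 'fy': 327.8960259054656, 'cx': 277.4974473732045, 'cy': 212.75084660680966, 'tool_from_camera': array([[-0.0005,  0.9528,  0.3034,  0.078 ],
       [ 1.    ,  0.0004,  0.0004,  0.0013],
       [ 0.0003,  0.3034, -0.9529, -0.142 ],
       [ 0.    ,  0.    ,  0.    ,  1.    ]])}
```

View pics/scene0.png

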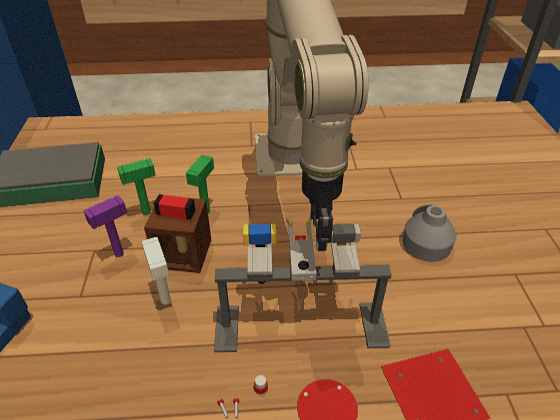

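View pics/side0.png

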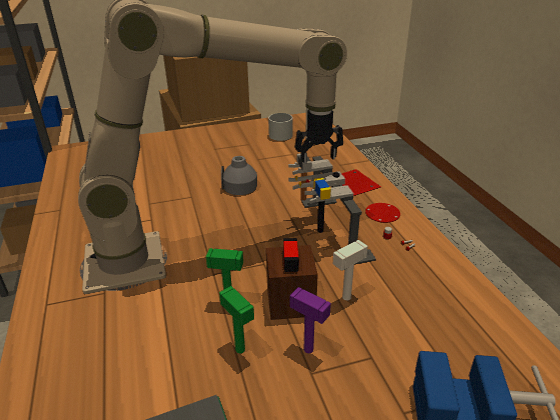

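View pics/wrist0.png

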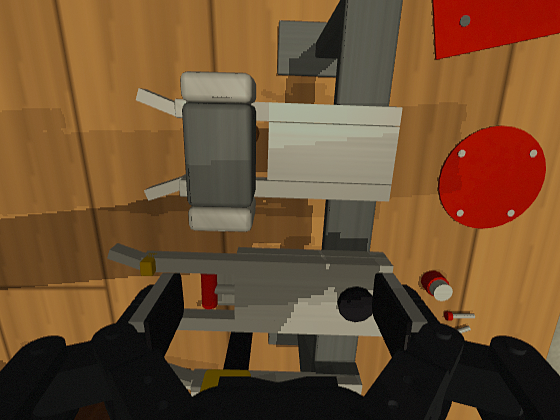

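The scene view shows the red mallet head at about (175,207) in the caddy on the -y side. The blue soft hammer is at (260,233), the dark hammer at (345,232) and the housing at (430,235). In the wrist view, the middle fork's lip is at (148,266) and the red keeper at (209,290).

```bash
cat > h.py <<'E'
import numpy as np,cv2
from scipy.spatial.transform import Rotation as R
from workcell import manip
np.set_printoptions(precision=4,suppress=True)
def cam(n,o=None):
    c=manip.calibration(n)
    if n=="wrist":
        T=np.eye(4);T[:3,:3]=R.from_quat(o["ee_rot"]).as_matrix();T[:3,3]=o["position"]
        return c,T@c["tool_from_camera"]
    return c,np.linalg.inv(c["view"])
def ray(n,u,v,o=None):
    c,M=cam(n,o)
    d=np.array([(u-c["cx"])/c["fx"],-(v-c["cy"])/c["fy"],-1.])
    return M[:3,3],M[:3,:3]@d
def onz(n,u,v,z,o=None):
    p,d=ray(n,u,v,o); return p+d*(z-p[2])/d[2]
def tri(rs):
    A=np.zeros((3,3));b=np.zeros(3)
    for p,d in rs:
        d=d/np.linalg.norm(d);P=np.eye(3)-np.outer(d,d);A+=P;b+=P@p
    return np.linalg.solve(A,b)
def blobs(im,lo,hi,amin=20):
    hsv=cv2.cvtColor(im,cv2.COLOR_BGR2HSV)
    m=cv2.inRange(hsv,np.array(lo),np.array(hi))
    if lo[0]==0: m|=cv2.inRange(hsv,np.array([172,lo[1],lo[2]]),np.array([180,hi[1],hi[2]]))
    n,l,s,c=cv2.connectedComponentsWithStats(m)
    return [(s[i].tolist(),c[i]) for i in range(1,n) if s[i][4]>=amin],m
E
python3 - <<'E'
from h import *
o=manip.get_obs()
for n in ["scene","side","wrist"]:
    im=cv2.imread(f"pics/{n}0.png")
    for nm,lo,hi in [("red",(0,150,70),(8,255,255)),("yel",(22,140,70),(34,255,255)),("blue",(105,150,80),(122,255,255))]:
        b,_=blobs(im,lo,hi)
        print(n,nm,[(s,np.round(c,1).tolist()) for s,c in b if s[4]<5000])
w=lambda u,v,z:onz("wrist",u,v,z,o)
print("lip",w(155,266,.206),"keeper",w(204,290,.195), "hammer c",w(218,152,.23),w(183,152,.23),w(255,152,.23))
for n,a in [("scene",(150,197,205,225))]:
    pass
for n,x,y,w_,h_ in [("scene",100,150,160,130),("side",180,220,200,140),("scene",200,190,200,150)]:
    im=cv2.imread(f"pics/{n}0.png")[y:y+h_,x:x+w_]
    cv2.imwrite(f"pics/{n}crop{x}.png",cv2.resize(im,None,fx=4,fy=4,interpolation=cv2.INTER_CUBIC))
E
```

```text
scene red [([158, 195, 31, 25, 575], [172.7, 206.3]), ([295, 235, 11, 5, 40], [299.8, 237.3]), ([297, 379, 61, 41, 2050], [326.6, 401.7]), ([254, 381, 14, 13, 87], [260.6, 388.7]), ([217, 399, 7, 6, 22], [219.8, 401.2]), ([233, 398, 6, 6, 22], [235.4, 400.3])]
scene yel [([243, 224, 6, 20, 91], [245.4, 232.8]), ([271, 224, 5, 11, 50], [273.0, 229.0])]
scene blue [([511, 59, 12, 9, 65], [517.7, 61.8]), ([530, 64, 30, 69, 1406], [547.4, 92.9]), ([249, 224, 22, 20, 415], [259.6, 233.8]), ([0, 286, 18, 15, 77], [6.5, 292.1]), ([0, 324, 8, 12, 33], [2.3, 328.5])]
side red [([341, 169, 40, 27, 559], [358.5, 181.9]), ([365, 203, 35, 20, 531], [382.3, 212.2]), ([383, 230, 9, 9, 41], [387.3, 235.1]), ([283, 241, 16, 16, 240], [290.5, 248.5])]
side yel [([320, 187, 11, 13, 98], [324.9, 192.9])]
side blue [([315, 180, 14, 8, 76], [321.5, 183.5]), ([420, 351, 56, 69, 2161], [445.0, 385.9]), ([476, 355, 41, 61, 1311], [495.4, 385.7])]
wrist red [([201, 274, 17, 36, 516], [208.6, 290.6]), ([427, 277, 22, 19, 94], [435.0, 283.0]), ([447, 312, 6, 9, 44], [449.8, 315.9])]
wrist yel [([140, 253, 14, 23, 209], [146.4, 266.0]), ([200, 370, 51, 21, 459], [219.5, 376.4])]
wrist blue []
lip [ 0.5569 -0.0066  0.206 ] keeper [ 0.5806 -0.0285  0.195 ] hammer c [0.6003 0.06   0.23  ] [0.5852 0.06   0.23  ] [0.6162 0.06   0.23  ]
```

View pics/scenecrop100.png

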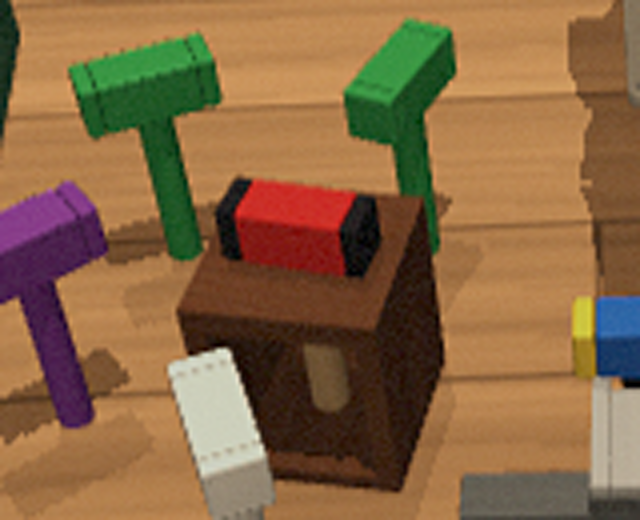

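View pics/sidecrop180.png

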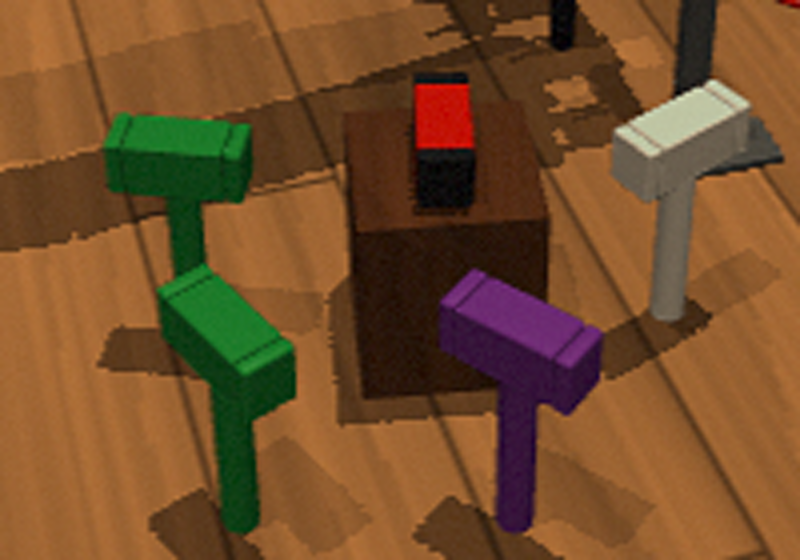

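View pics/scenecrop200.png

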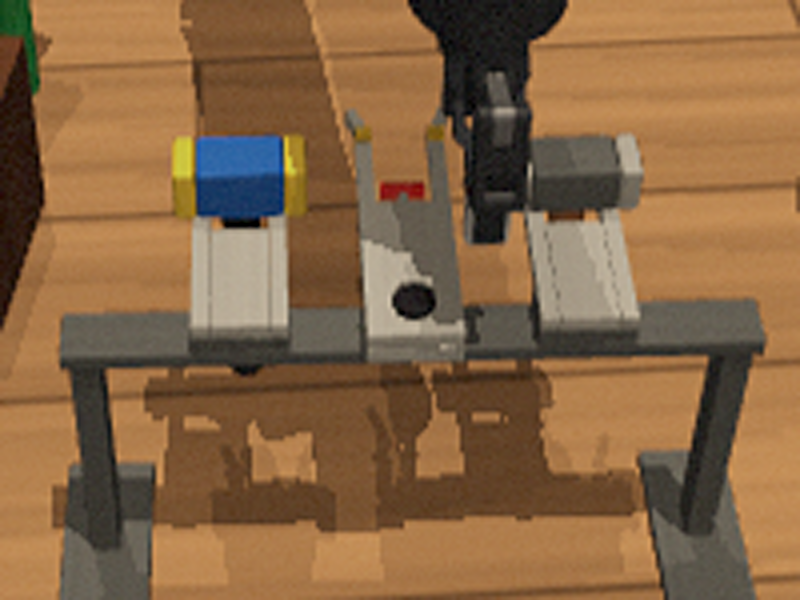

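Run:
```python
from h import *
q=[(415,73),(468,73),(473,150),(415,150)]
P=[onz("side",180+a/4,220+b/4,.185) for a,b in q]
for p in P: print(p)
print("mean",np.mean(P,0))
# caddy top corners side: (345,112),(520,103),(548,215),(358,225)
P=[onz("side",180+a/4,220+b/4,.145) for a,b in [(345,112),(520,103),(548,215),(358,225)]]
print("caddy",np.array(P),np.mean(P,0))
# scene: mallet silhouette centre -> mid head z .165
print("scene mid",onz("scene",100+298/4,150+228/4,.165))
# lips, scene crop2
for a,b in [(363,128),(436,128)]: print("lip",onz("scene",200+a/4,190+b/4,.206))
for a in (381,424): print("keeper top rear",onz("scene",200+a/4,190+183/4,.195))
for a,b,z in [(62,318,.0),(762,302,.0)]: pass
print("rail ends",onz("scene",200+62/4,190+318/4,.19),onz("scene",200+762/4,190+302/4,.19))
o=manip.get_obs()
w=lambda u,v,z:onz("wrist",u,v,z,o)
print("hammer top edges", w(183,103,.23),w(190,208,.23),w(254,103,.23),w(254,205,.23))
print("faces", w(218,73,.23),w(222,230,.23))
```

```text
[ 0.4267 -0.2724  0.185 ]
[ 0.4593 -0.2828  0.185 ]
[ 0.4372 -0.3584  0.185 ]
[ 0.4034 -0.3476  0.185 ]
mean [ 0.4317 -0.3153  0.185 ]
caddy [[ 0.3851 -0.2482  0.145 ]
 [ 0.499  -0.2743  0.145 ]
 [ 0.4771 -0.3858  0.145 ]
 [ 0.3627 -0.3593  0.145 ]] [ 0.431  -0.3169  0.145 ]
scene mid [ 0.4354 -0.3186  0.165 ]
lip [ 0.5493 -0.0489  0.206 ]
lip [ 0.5519 -0.009   0.206 ]
keeper top rear [ 0.5814 -0.0417  0.195 ]
keeper top rear [ 0.5829 -0.0186  0.195 ]
rail ends [ 0.6623 -0.211   0.19  ] [0.6746 0.145  0.19  ]
hammer top edges [0.5869 0.0801 0.23  ] [0.5861 0.0348 0.23  ] [0.6162 0.0801 0.23  ] [0.6153 0.0362 0.23  ]
faces [0.602  0.0915 0.23  ] [0.6001 0.0241 0.23  ]
```

The mallet is near (0.432,-0.316) with yaw about -0.2, and the rack's middle line is near y=-0.029. I'll rise and take a wrist view of the rack, then go to the mallet.

```bash
python3 -m handwheel '[[[0,0,-0.05,0,0,0,0.0854],[0,0,-0.1,0,0,0,0.0854],[0,0,-0.12,0,0,0,0.0854],[0,0,-0.12,0,0,0,0.0854]]]' 40
python3 - <<'E'
from h import *
o=manip.get_obs(); im=manip.camera("wrist"); cv2.imwrite("pics/w1.png",im)
import json; json.dump({k:np.array(v).tolist() for k,v in o.items()},open("o1.json","w"))
print(o["position"],o["ee_rot"])
E
```

```text
clock: 0.65
position: [0.6255, 0.0001, 0.3525]
ee_rot: [0.707, 0.707, 0.001, 0.001]
ft_force: [0.3, -0.2, -1.4]
grip_width: 1.002
[0.6255 0.0001 0.3525] [0.7071 0.7071 0.001  0.0008]
```

View pics/w1.png

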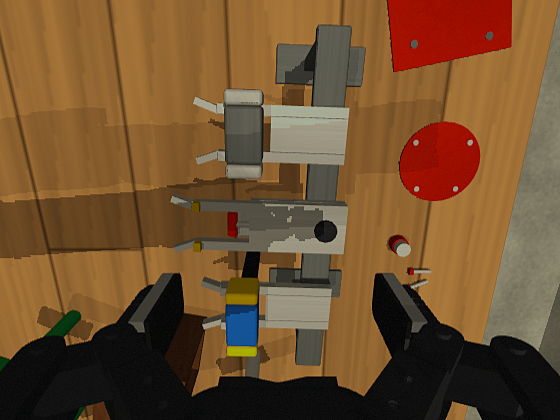

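The view shows the whole rack: yellow lips at (196,208) and (197,246), keeper at (232,224), knob at (325,231), soft hammer at (242,317) and dark hammer at (243,134).

Run:
```python
from h import *
import json; o=json.load(open("o1.json"))
im=cv2.imread("pics/w1.png")
for nm,lo,hi in [("red",(0,150,70),(8,255,255)),("yel",(20,120,60),(36,255,255)),("blue",(105,130,60),(122,255,255))]:
    b,_=blobs(im,lo,hi,8); print(nm,[(s,np.round(c,1).tolist()) for s,c in b if s[0]<300 and s[1]>150 and s[4]<3000])
cv2.imwrite("pics/w1c.png",cv2.resize(im[180:270,160:360],None,fx=4,fy=4,interpolation=cv2.INTER_CUBIC))
```

```text
red [([227, 212, 11, 25, 231], [232.1, 223.6])]
yel [([191, 199, 9, 13, 87], [195.2, 205.5]), ([193, 238, 9, 14, 99], [197.1, 245.1]), ([225, 277, 34, 28, 849], [242.0, 291.0]), ([51, 317, 12, 12, 12], [56.5, 322.5]), ([258, 330, 1, 8, 8], [258.0, 333.5]), ([227, 342, 31, 15, 317], [241.6, 351.0])]
blue [([226, 305, 31, 41, 1253], [241.0, 325.0])]
```

View pics/w1c.png

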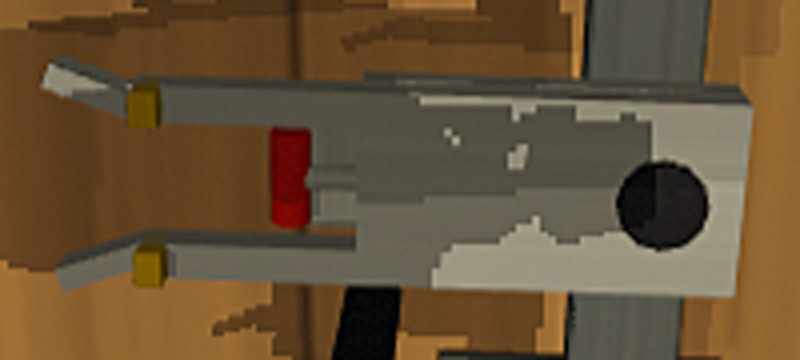

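Run:
```python
from h import *
import json; o=json.load(open("o1.json"))
w=lambda a,b,z:onz("wrist",160+a/4-.375,180+b/4-.375,z,o)
print("lipA inner edge",w(158,106,.206),"outer",w(128,106,.206))
print("lipB inner edge",w(165,265,.206),"outer",w(133,265,.206))
print("lipA c",w(143,106,.206),"lipB c",w(149,265,.206))
print("keeper front",w(271,135,.195),w(271,220,.195), "keeper c",w(291,128,.193),w(291,227,.193))
print("inner edges near lip",w(170,126,.2),w(175,248,.2)); print("outer edges",w(200,80,.2),w(200,285,.2),"far",w(740,88,.2),w(730,296,.2))
print("inner far",w(350,129,.2),w(350,248,.2))
W=lambda a,b,z:onz("wrist",a,b,z,o)
for p in [(226,104),(262,104),(225,165),(262,167)]: print("ham",W(*p,.23))
for p in [(228,278),(258,278),(227,356),(257,356)]: print("soft",W(*p,.234))
print("knob",W(325,231,.21))
```

```text
lipA inner edge [ 0.5551 -0.0074  0.206 ] outer [ 0.5482 -0.0074  0.206 ]
lipB inner edge [ 0.5539 -0.0469  0.206 ] outer [ 0.5463 -0.0469  0.206 ]
lipA c [ 0.5517 -0.0074  0.206 ] lipB c [ 0.5501 -0.0469  0.206 ]
keeper front [ 0.5789 -0.0179  0.195 ] [ 0.5779 -0.0398  0.195 ] keeper c [ 0.5835 -0.0168  0.193 ] [ 0.5824 -0.0424  0.193 ]
inner edges near lip [ 0.5561 -0.0141  0.2   ] [ 0.5551 -0.045   0.2   ]
outer edges [ 0.5639 -0.0029  0.2   ] [ 0.5606 -0.0548  0.2   ] far [ 0.6896 -0.0049  0.2   ] [ 0.6905 -0.058   0.2   ]
inner far [ 0.5984 -0.0149  0.2   ] [ 0.5975 -0.0451  0.2   ]
ham [0.5876 0.0812 0.23  ]
ham [0.6151 0.0812 0.23  ]
ham [0.5845 0.0344 0.23  ]
ham [0.6144 0.0327 0.23  ]
soft [ 0.5828 -0.0658  0.234 ]
soft [ 0.6095 -0.0659  0.234 ]
soft [ 0.578  -0.1504  0.234 ]
soft [ 0.607  -0.1505  0.234 ]
knob [ 0.671  -0.0304  0.21  ]
```

```bash
python3 -m handwheel '[[[-0.05,-0.03,0,0,0,0.03,0.0854],[-0.1,-0.06,0,0,0,0.07,0.0854],[-0.15,-0.09,0.01,0,0,0.1,0.0854],[-0.2,-0.12,0.02,0,0,0.14,0.0854],[-0.25,-0.15,0.03,0,0,0.18,0.0854],[-0.3,-0.18,0.04,0,0,0.2,0.0854],[-0.316,-0.193,0.04,0,0,0.22,0.0854],[-0.316,-0.193,0.04,0,0,0.22,0.0854]]]'
python3 - <<'E'
from h import *
o=manip.get_obs(); im=manip.camera("wrist"); cv2.imwrite("pics/w2.png",im)
import json; json.dump({k:np.array(v).tolist() for k,v in o.items()},open("o2.json","w"))
print(o["position"],o["ee_rot"])
b,m=blobs(im,(0,150,60),(8,255,255),200)
for s,c in b:
    print(s,c)
b=max(b,key=lambda t:t[0][4])
E
```

```text
clock: 1.7
position: [0.431, -0.3165, 0.3103]
ee_rot: [0.781, 0.624, -0.0, -0.001]
ft_force: [0.2, 0.3, -0.2]
grip_width: 1.002
[ 0.431  -0.3165  0.3103] [ 0.7812  0.6242 -0.0003 -0.0008]
[257, 166, 46, 77, 3093] [278.7239 203.7488]
```

View pics/w2.png

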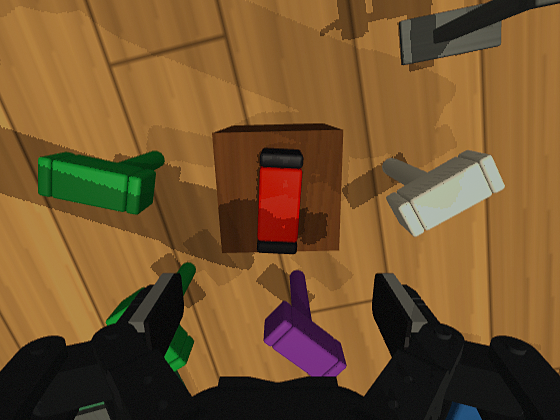

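The mallet's head is straight below, spanning about (258–302, 150–252). It is well clear of the green, white and purple look-alikes.

Run:
```python
from h import *
import json; o=json.load(open("o2.json"))
im=cv2.imread("pics/w2.png")
cv2.imwrite("pics/w2c.png",cv2.resize(im[130:270,210:350],None,fx=4,fy=4,interpolation=cv2.INTER_CUBIC))
b,m=blobs(im,(0,150,60),(8,255,255),200)
for r in (180,200,220,236):
    c=np.flatnonzero(m[r]); c=c[(c>240)&(c<320)]
    A=onz("wrist",c[0]-.5,r,.185,o);B=onz("wrist",c[-1]+.5,r,.185,o); print(r,c[0],c[-1],A[:2],B[:2],(A+B)[:2]/2,np.linalg.norm(A-B))
```

```text
180 259 301 [ 0.4213 -0.2921] [ 0.456 -0.3  ] [ 0.4387 -0.296 ] 0.03565187079828427
200 259 299 [ 0.4172 -0.3088] [ 0.451  -0.3164] [ 0.4341 -0.3126] 0.03464523202132819
220 258 298 [ 0.4121 -0.326 ] [ 0.4465 -0.3337] [ 0.4293 -0.3298] 0.03532228778877552
236 257 297 [ 0.4077 -0.3401] [ 0.4427 -0.348 ] [ 0.4252 -0.3441] 0.03588338176594906
```

View pics/w2c.png

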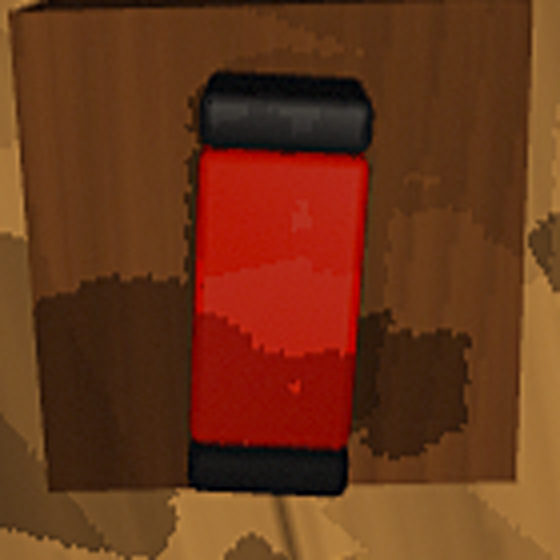

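Run:
```python
from h import *
import json; o=json.load(open("o2.json"))
A=onz("wrist",280.7,167,.185,o);B=onz("wrist",277.2,241.3,.185,o);C=onz("wrist",277,252.5,.185,o)
print(A,B,C,(A+B)/2,np.linalg.norm(A-B),np.linalg.norm(B-C), np.arctan2((A-B)[1],(A-B)[0])-np.pi/2)
c=(A+B)/2
T=R.from_quat(o["ee_rot"]).as_matrix(); print("tool shift",T.T@(c-o["position"]))
```

```text
[ 0.4416 -0.2856  0.185 ] [ 0.4243 -0.349   0.185 ] [ 0.4217 -0.3595  0.185 ] [ 0.4329 -0.3173  0.185 ] 0.0657459683826509 0.010756271889531452 -0.2669145831402817
tool shift [-0.0004  0.0022  0.1253]
```

```bash
python3 -m handwheel '[[[0,0.002,0.05,0,0,0.045,0.0854],[0,0.002,0.1,0,0,0.045,0.0854],[0,0.002,0.13,0,0,0.045,0.0854],[0,0.002,0.152,0,0,0.045,0.0854],[0,0.002,0.152,0,0,0.045,0.0854],[0,0.002,0.152,0,0,0.045,0.03],[0,0.002,0.152,0,0,0.045,0.03],[0,0.002,0.152,0,0,0.045,0.03]]]' 50
```

```text
clock: 2.75
position: [0.4343, -0.3166, 0.1604]
ee_rot: [0.794, 0.608, 0.0, 0.001]
ft_force: [-1.3, 1.3, 0.1]
grip_width: 0.408
```

```bash
python3 -m handwheel '[[[0,0,0,0,0,0,0.03],[0,0,0,0,0,0,0.03],[0,0,-0.02,0,0,0,0.03],[0,0,-0.06,0,0,0,0.03],[0,0,-0.1,0,0,0,0.03],[0,0,-0.14,0,0,0,0.03],[0,0,-0.16,0,0,0,0.03],[0,0,-0.16,0,0,0,0.03]]]' 80
python3 - <<'E'
from h import *
cv2.imwrite("pics/side3.png",manip.camera("side"));o=manip.get_obs();print(o["position"],o["ee_rot"],o["ft_force"],o["grip_width"],o["clock"])
E
```

```text
clock: 3.75
position: [0.4343, -0.3167, 0.3204]
ee_rot: [0.794, 0.607, 0.001, 0.001]
ft_force: [-0.2, -0.3, -5.1]
grip_width: 0.405
[ 0.4339 -0.3164  0.3189] [ 0.7943  0.6075  0.0001 -0.    ] [-0.3766  0.4945 -4.0874] 0.4041173512877951 3.8
```

View pics/side3.png

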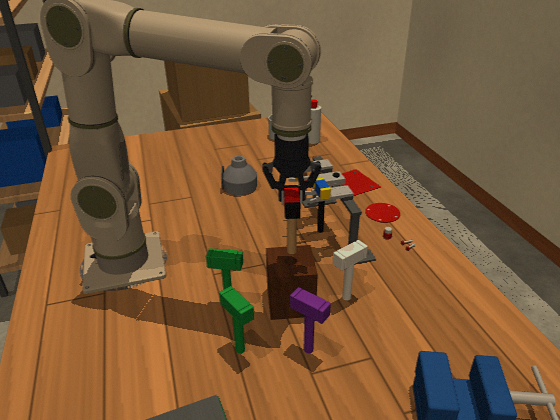

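```bash
python3 -m handwheel '[[[0.03,-0.005,0,0,0,-0.03,0.03],[0.08,-0.014,0,0,0,-0.07,0.03],[0.13,-0.023,0,0,0,-0.11,0.03],[0.18,-0.032,0,0,0,-0.15,0.03],[0.23,-0.041,0,0,0,-0.19,0.03],[0.27,-0.048,0,0,0,-0.23,0.03],[0.284,-0.050,0,0,0,-0.23,0.03],[0.284,-0.050,0,0,0,-0.23,0.03]]]' 80
python3 - <<'E'
from h import *
cv2.imwrite("pics/scene4.png",manip.camera("scene"));cv2.imwrite("pics/side4.png",manip.camera("side"));o=manip.get_obs();print(o["position"],R.from_quat(o["ee_rot"]).as_matrix(),o["ft_force"],o["torque"],o["grip_width"],o["clock"])
E
```

```text
clock: 4.8
position: [0.4597, -0.0284, 0.3185]
ee_rot: [0.719, 0.695, -0.001, -0.0]
ft_force: [-0.3, -0.9, -3.8]
grip_width: 0.402
[ 0.4598 -0.0304  0.3188] [[ 0.0366  0.9993 -0.0009]
 [ 0.9993 -0.0366 -0.0004]
 [-0.0005 -0.0008 -1.    ]] [-0.802   0.0703 -3.4532] [-0.0286  0.0382 -0.0224] 0.40982356038615747 4.9
```

View pics/scene4.png

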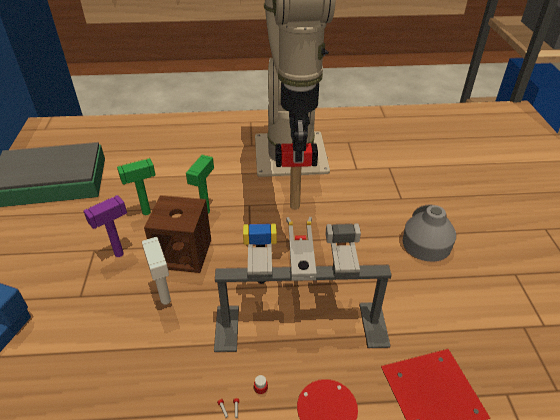

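View pics/side4.png

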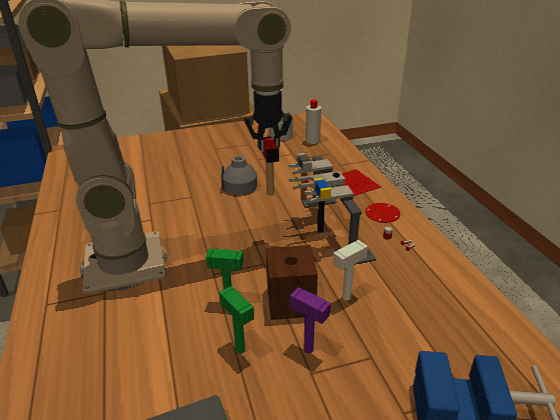

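Run:
```python
from h import *
im=cv2.imread("pics/scene4.png")
cv2.imwrite("pics/s4c.png",cv2.resize(im[130:280,230:370],None,fx=4,fy=4,interpolation=cv2.INTER_CUBIC))
```

```text
(no output)
```

View pics/s4c.png

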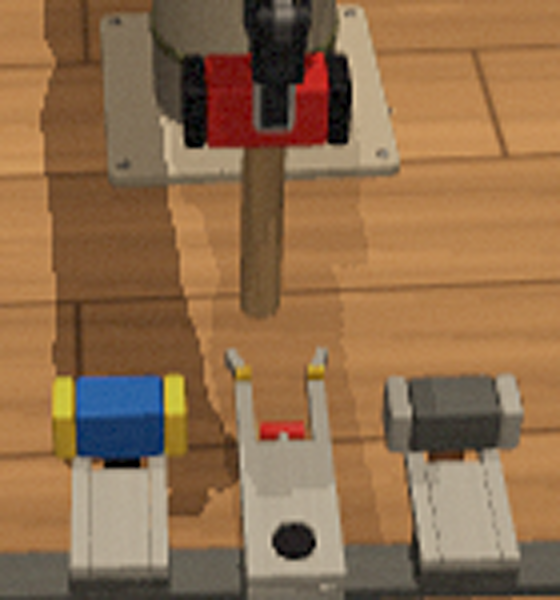

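Run:
```python
from h import *
def onx(u,v,x,dx=0.25):
    p,d=ray("scene",230+u/4-.375,130+v/4-.375); t=(x-p[0])/d[0]; return p+t*d
print("handle bottom",onx(260,305,.4705),"handle top",onx(264,155,.4705),"head",onx(267,100,.477))
f=lambda u,v,z:onz("scene",230+u/4-.375,130+v/4-.375,z)
a,b=f(243,368,.206),f(316,367,.206); print("lips",a,b,(a+b)/2)
a,b=f(258,430,.191),f(304,428,.191); print("keeper",a,b,(a+b)/2)
print("gap mid at lip",f(251,378,.2),f(309,378,.2))
print("hammer faces", f(186,415,.22),f(387,415,.22),f(522,410,.22),f(53,415,.22))
```

```text
handle bottom [ 0.4705 -0.0328  0.183 ] handle top [ 0.4705 -0.033   0.2928] head [ 0.477  -0.033   0.3342]
lips [ 0.548  -0.0497  0.206 ] [ 0.5498 -0.0096  0.206 ] [ 0.5489 -0.0296  0.206 ]
keeper [ 0.5815 -0.0441  0.191 ] [ 0.5816 -0.0191  0.191 ] [ 0.5815 -0.0316  0.191 ]
gap mid at lip [ 0.55   -0.0453  0.2   ] [ 0.552  -0.0135  0.2   ]
hammer faces [ 0.5968 -0.0839  0.22  ] [0.6036 0.0212 0.22  ] [0.6045 0.0925 0.22  ] [ 0.5923 -0.1535  0.22  ]
```

```bash
python3 -m handwheel '[[[0.006,0,0.04,0,0,0,0.03],[0.006,0,0.075,0,0,0,0.03],[0.006,0.02,0.09,0,0,0,0.03],[0.006,0.03,0.09,0,0,0,0.03],[0.006,0.03,0.09,0,0,0,0.03]]]' 80
python3 - <<'E'
from h import *
im=manip.camera("scene");o=manip.get_obs();print(o["position"],o["ft_force"],o["torque"],o["clock"])
cv2.imwrite("pics/s5c.png",cv2.resize(im[150:270,230:370],None,fx=5,fy=5,interpolation=cv2.INTER_CUBIC))
im=manip.camera("wrist");cv2.imwrite("pics/w5.png",im)
E
```

```text
clock: 5.52
position: [0.4908, -0.0251, 0.2299]
ee_rot: [0.72, 0.694, 0.0, 0.0]
ft_force: [-0.1, -0.0, -3.2]
grip_width: 0.402
[ 0.4905 -0.0248  0.2301] [-0.8051  0.7566 -3.5011] [ 0.0243 -0.0395 -0.0348] 5.575
```

View pics/s5c.png

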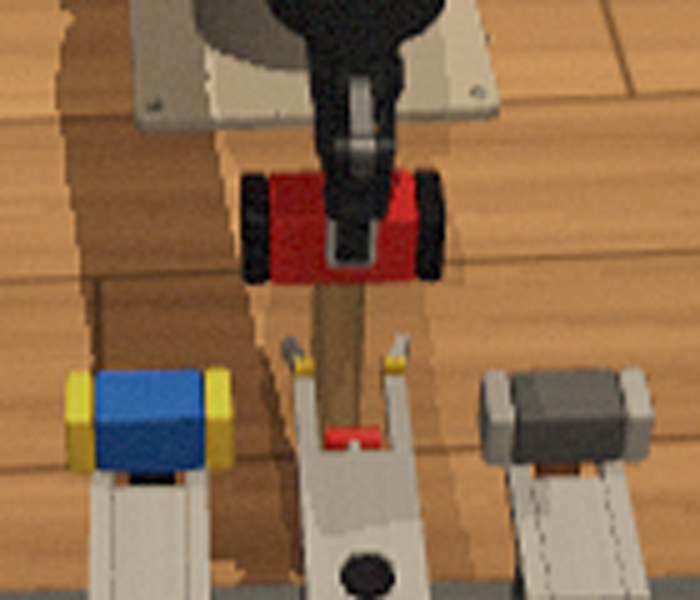

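View pics/w5.png

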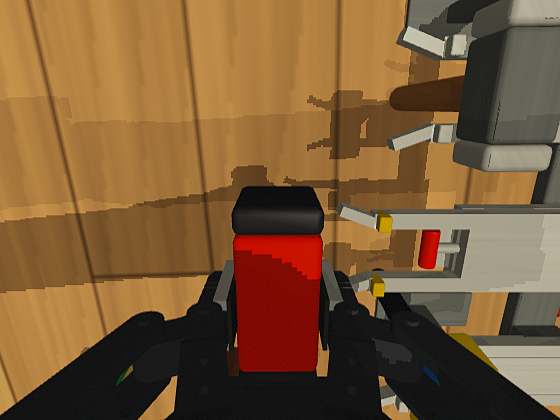

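Run:
```python
from h import *
o=manip.get_obs()
M=R.from_quat(o["ee_rot"]).as_matrix();p0=o["position"]
def ry(n,u,v,x):
    p,d=ray(n,u,v,o); return p+(x-p[0])/d[0]*d
s=lambda u,v:(230+u/5-.4,150+v/5-.4)
L=lambda q:M.T@(q-p0)
hc=o["position"][0]
print("head",L(ry("scene",*s(343,225),hc+.018)),"handle top",L(ry("scene",*s(339.5,295),hc+.012)),"low",L(ry("scene",*s(339,370),hc+.012)))
for u in(305,395): print("lip",L(onz("scene",*s(u,362),.206)))
for u in (325,381): print("keeper",L(onz("scene",*s(u,428),.195)))
for uv in ((384,218),(377,283)): print("wlip",L(onz("wrist",*uv,.206,o)))
for uv in ((429,231),(429,268)): print("wkeep",L(onz("wrist",*uv,.193,o)))
print("head top seam near/far",L(onz("wrist",278,235,.255,o)),L(onz("wrist",278,373,.255,o)),"handle")
print("head sides",L(onz("wrist",233,236,.255,o)),L(onz("wrist",322,236,.255,o)),L(onz("wrist",238,373,.255,o)),L(onz("wrist",318,373,.255,o)))
print([L(onz("wrist",u,v,.2,o)) for u,v in ((400,232),(400,277),(520,230))])
```

```text
head [-0.0045  0.0182 -0.019 ] handle top [-0.0045  0.0121  0.0276] low [-0.0035  0.0121  0.0746]
lip [-0.0225  0.0597  0.0242]
lip [0.0169 0.0609 0.0242]
keeper [-0.0151  0.0899  0.0352]
keeper [0.0091 0.0906 0.0352]
wlip [0.0221 0.0581 0.0242]
wlip [-0.017   0.0579  0.0242]
wkeep [0.0097 0.0896 0.0372]
wkeep [-0.0143  0.093   0.0372]
head top seam near/far [ 0.0317  0.0014 -0.0249] [-0.034   0.0014 -0.0249] handle
head sides [ 0.0313 -0.0159 -0.0249] [ 0.0313  0.0183 -0.0248] [-0.034  -0.0164 -0.0249] [-0.034   0.0191 -0.0248]
[array([0.0118, 0.07  , 0.0302]), array([-0.0165,  0.0731,  0.0302]), array([0.0129, 0.1371, 0.0303])]
```

```bash
python3 -m handwheel '[[[0.001,0.02,0,0,0,0,0.03],[0.001,0.035,0,0,0,0,0.03],[0.001,0.05,0,0,0,0,0.03],[0.001,0.06,0,0,0,0,0.03],[0.001,0.068,0,0,0,0,0.03],[0.001,0.068,0,0,0,0,0.03]]]' 80
python3 - <<'E'
from h import *
im=manip.camera("scene");o=manip.get_obs();print(o["position"],o["ft_force"],o["torque"],o["clock"])
cv2.imwrite("pics/s6c.png",cv2.resize(im[150:270,230:370],None,fx=5,fy=5,interpolation=cv2.INTER_CUBIC))
E
```

```text
clock: 6.38
position: [0.5585, -0.0257, 0.2291]
ee_rot: [0.719, 0.695, -0.0, -0.0]
ft_force: [0.2, -1.1, -2.6]
grip_width: 0.402
[ 0.5582 -0.0256  0.2292] [-0.0911  0.3968 -4.1407] [ 0.0221 -0.0255 -0.036 ] 6.425
```

View pics/s6c.png

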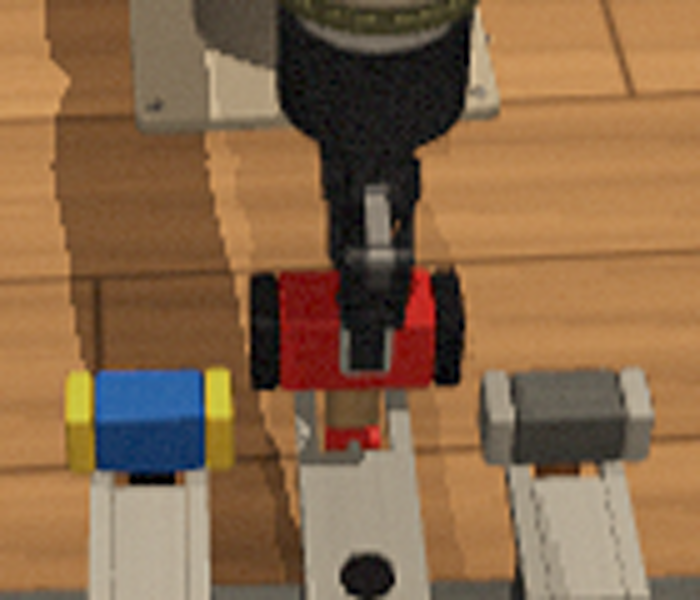

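The handle is centred between the prongs: it spans columns 326–380, and the prong inner faces are at about 316 and 388. Now I'll feel for the keeper.

```bash
python3 -m handwheel '[[[0,0.003,0,0,0,0,0.03],[0,0.005,0,0,0,0,0.03],[0,0.005,0,0,0,0,0.03]]]' 80; python3 -m handwheel '[[[0,0.003,0,0,0,0,0.03],[0,0.005,0,0,0,0,0.03],[0,0.005,0,0,0,0,0.03]]]'; python3 -m handwheel '[[[0,0.001,0,0,0,0,0.03],[0,0.002,0,0,0,0,0.03],[0,0.002,0,0,0,0,0.03]]]'
```

```text
clock: 6.8
position: [0.5633, -0.0259, 0.2294]
ee_rot: [0.719, 0.695, 0.0, 0.0]
ft_force: [-0.7, 0.2, -3.3]
grip_width: 0.402
clock: 7.18
position: [0.5681, -0.026, 0.2293]
ee_rot: [0.719, 0.695, -0.0, -0.0]
ft_force: [-2.8, -0.1, -1.5]
grip_width: 0.405
clock: 7.55
position: [0.5701, -0.0261, 0.2293]
ee_rot: [0.719, 0.695, -0.0, -0.0]
ft_force: [-4.3, -0.6, -1.7]
grip_width: 0.411
```

```bash
python3 -m handwheel '[[[0,0.001,0,0,0,0,0.03],[0,0.002,0,0,0,0,0.03],[0,0.002,0,0,0,0,0.03]]]' 100;python3 -m handwheel '[[[0,0.001,0,0,0,0,0.03],[0,0.001,0,0,0,0,0.03]]]'
python3 - <<'E'
from h import *
im=manip.camera("side");cv2.imwrite("pics/side7.png",cv2.resize(im[130:230,240:400],None,fx=5,fy=5,interpolation=cv2.INTER_CUBIC))
for i in range(4):
    manip.camera("side");o=manip.get_obs();print(o["position"],o["ft_force"],o["torque"],o["clock"])
E
```

```text
clock: 7.92
position: [0.5719, -0.0261, 0.2291]
ee_rot: [0.719, 0.695, -0.0, -0.0]
ft_force: [-5.6, 0.4, -1.7]
grip_width: 0.397
clock: 8.18
position: [0.5728, -0.0262, 0.229]
ee_rot: [0.719, 0.695, -0.0, -0.0]
ft_force: [-6.2, 0.4, -2.0]
grip_width: 0.401
[ 0.5728 -0.0262  0.229 ] [-6.6127  0.9604 -1.872 ] [ 0.0316  1.6033 -0.0422] 8.275
[ 0.5728 -0.0262  0.2291] [-6.3215  0.4609 -1.6244] [ 0.0934  1.6531 -0.0276] 8.325
[ 0.5728 -0.0262  0.2291] [-6.8022 -0.0281 -1.712 ] [ 0.0025  1.6637 -0.0396] 8.375
[ 0.5728 -0.0262  0.2291] [-6.8324  1.1224 -1.7639] [ 0.1043  1.5606 -0.0364] 8.425
```

View pics/side7.png

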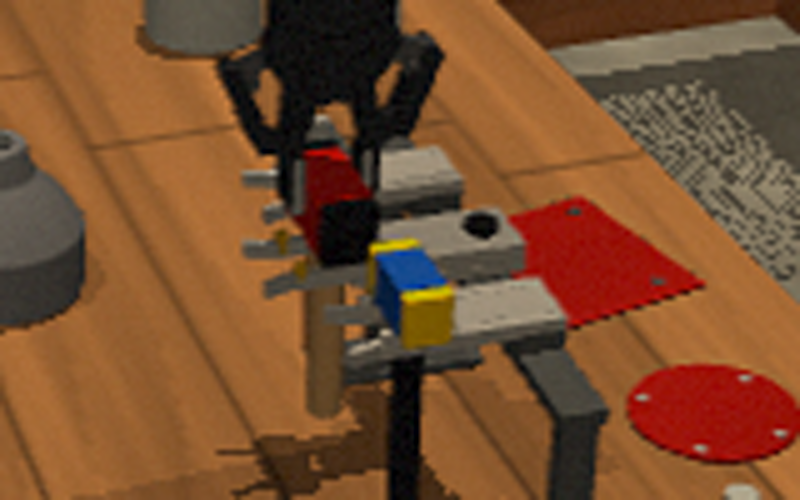

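```bash
python3 -m handwheel '[[[0,0,0.003,0,0,0,0.03],[0,0,0.006,0,0,0,0.03],[0,0,0.006,0,0,0,0.03]]]';python3 -m handwheel '[[[0,0,0.001,0,0,0,0.03],[0,0,0.002,0,0,0,0.03],[0,0,0.002,0,0,0,0.03]]]'; python3 -m handwheel '[[[0,0,0.001,0,0,0,0.03],[0,0,0.002,0,0,0,0.03],[0,0,0.002,0,0,0,0.03]]]'
```

```text
clock: 8.8
position: [0.5726, -0.0262, 0.2227]
ee_rot: [0.719, 0.695, -0.001, -0.001]
ft_force: [-5.9, 0.1, -4.1]
grip_width: 0.396
clock: 9.18
position: [0.5729, -0.0262, 0.2213]
ee_rot: [0.719, 0.695, -0.0, -0.0]
ft_force: [-6.1, 0.0, -1.1]
grip_width: 0.399
clock: 9.55
position: [0.5729, -0.0262, 0.2193]
ee_rot: [0.719, 0.695, -0.0, -0.0]
ft_force: [-6.6, 0.8, -1.2]
grip_width: 0.401
```

```bash
python3 -m handwheel '[[[0,0,0.001,0,0,0,0.03],[0,0,0.0015,0,0,0,0.03],[0,0,0.0015,0,0,0,0.03]]]';python3 -m handwheel '[[[0,0,0.001,0,0,0,0.03],[0,0,0.001,0,0,0,0.03]]]'
python3 - <<'E'
from h import *
im=manip.camera("side");cv2.imwrite("pics/side8.png",cv2.resize(im[150:210,280:350],None,fx=10,fy=10,interpolation=cv2.INTER_CUBIC))
o=manip.get_obs();print(o["position"],o["ft_force"],o["torque"],o["clock"])
E
```

```text
clock: 9.93
position: [0.573, -0.0262, 0.2178]
ee_rot: [0.719, 0.695, -0.0, -0.0]
ft_force: [-7.4, 0.2, -1.3]
grip_width: 0.398
clock: 10.18
position: [0.5729, -0.0262, 0.2168]
ee_rot: [0.719, 0.695, -0.0, -0.0]
ft_force: [-6.1, 0.4, -1.1]
grip_width: 0.402
[ 0.5729 -0.0262  0.2168] [-6.0865  0.1947 -1.1201] [0.0849 1.5668 0.0163] 10.225
```

View pics/side8.png

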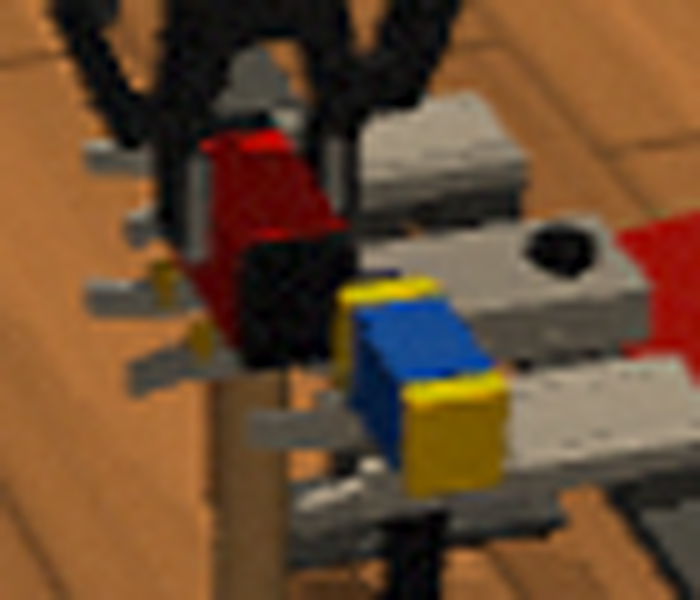

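```bash
for i in 1 ; do python3 -m handwheel '[[[0,0,0.001,0,0,0,0.03],[0,0,0.001,0,0,0,0.03]]]'; python3 -m handwheel '[[[0,0,0.001,0,0,0,0.03],[0,0,0.001,0,0,0,0.03]]]'; done
```

```text
clock: 10.48
position: [0.5729, -0.0262, 0.2157]
ee_rot: [0.719, 0.695, -0.0, -0.0]
ft_force: [-6.9, 0.2, -1.2]
grip_width: 0.402
clock: 10.72
position: [0.573, -0.0261, 0.2156]
ee_rot: [0.719, 0.695, -0.0, -0.0]
ft_force: [-8.8, -0.2, 4.5]
grip_width: 0.401
```

Contact came at TCP z=0.2156, which is the prong height; landing on the lips would have shown near 0.2215. Releasing.

```bash
python3 -m handwheel '[[[0,0,0,0,0,0,0.045],[0,0,0,0,0,0,0.055],[0,0,0,0,0,0,0.055],[0,0,0,0,0,0,0.055]]]' 20
python3 - <<'E'
from h import *
im=manip.camera("side");cv2.imwrite("pics/side9.png",cv2.resize(im[150:210,280:350],None,fx=10,fy=10,interpolation=cv2.INTER_CUBIC))
im=manip.camera("scene");cv2.imwrite("pics/s9c.png",cv2.resize(im[150:270,230:370],None,fx=5,fy=5,interpolation=cv2.INTER_CUBIC))
o=manip.get_obs();print(o["position"],o["ft_force"],o["torque"],o["clock"],o["grip_width"])
E
```

```text
clock: 11.22
position: [0.5735, -0.0262, 0.215]
ee_rot: [0.719, 0.695, 0.0, 0.0]
ft_force: [0.3, 0.3, 0.1]
grip_width: 0.644
[ 0.5734 -0.0262  0.2149] [-0.2259  0.0075  0.4151] [ 0.0334 -0.0256  0.0187] 11.325 0.6453205950700241
```

View pics/side9.png

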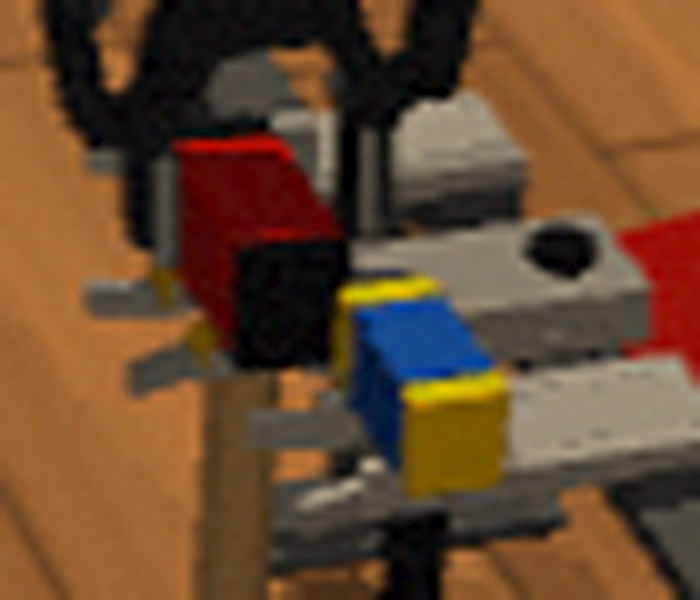

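View pics/s9c.png

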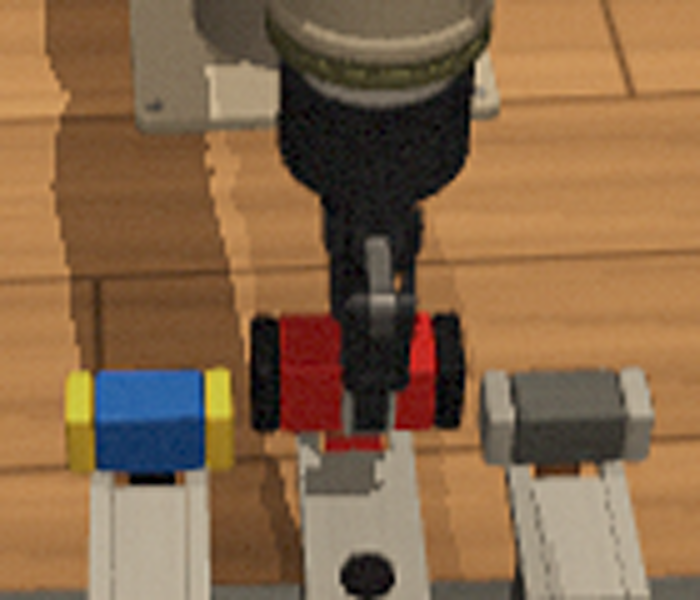

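```bash
python3 -m handwheel '[[[0,-0.003,0,0,0,0,0.068],[0,-0.003,0,0,0,0,0.068],[0,-0.003,-0.01,0,0,0,0.068],[0,-0.003,-0.03,0,0,0,0.068],[0,-0.003,-0.07,0,0,0,0.068],[0,-0.003,-0.11,0,0,0,0.068],[0,-0.003,-0.11,0,0,0,0.068]]]'
python3 - <<'E'
from h import *
im=manip.camera("side");cv2.imwrite("pics/side10.png",cv2.resize(im[140:220,270:350],None,fx=7,fy=7,interpolation=cv2.INTER_CUBIC))
im=manip.camera("wrist");cv2.imwrite("pics/w10.png",im)
im=manip.camera("scene");cv2.imwrite("pics/s10c.png",cv2.resize(im[150:270,230:370],None,fx=5,fy=5,interpolation=cv2.INTER_CUBIC))
o=manip.get_obs();print(o["position"],o["ft_force"],o["torque"],o["clock"],o["grip_width"])
E
```

```text
clock: 12.2
position: [0.5716, -0.026, 0.3291]
ee_rot: [0.719, 0.695, 0.002, 0.002]
ft_force: [0.2, -0.3, -0.1]
grip_width: 0.797
[ 0.5701 -0.0261  0.3244] [-0.0465 -0.2488 -0.4224] [ 0.0167 -0.0239 -0.0271] 12.35 0.7975496027071783
```

View pics/side10.png

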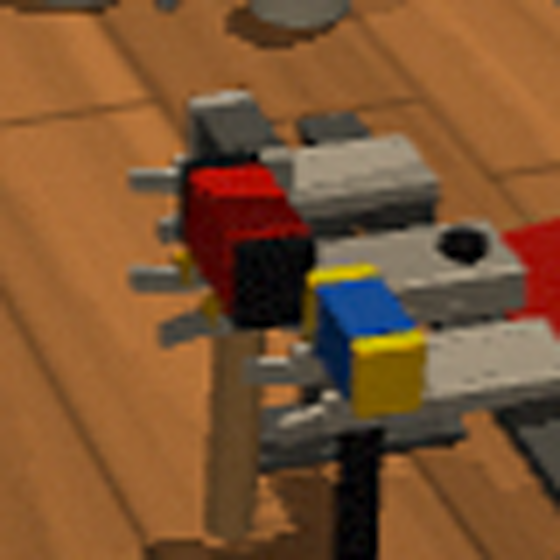

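View pics/w10.png

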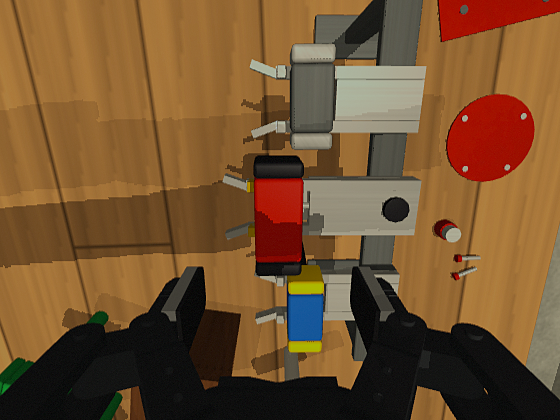

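View pics/s10c.png

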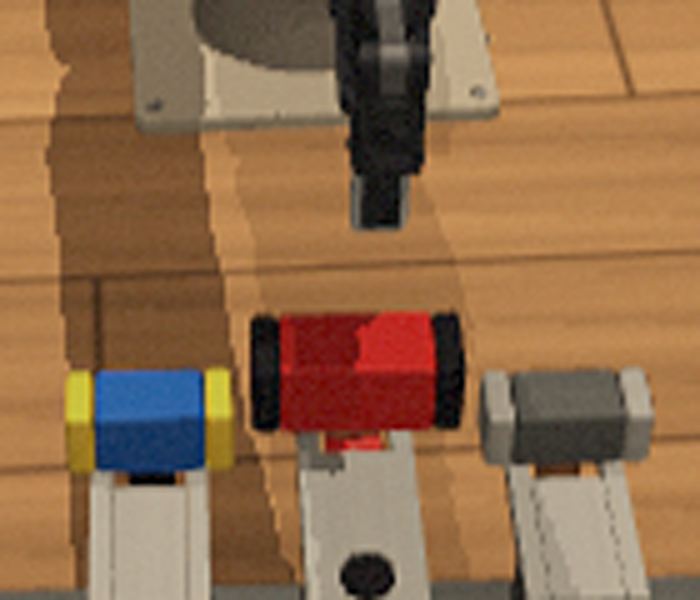

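Run:
```python
from h import *
o=manip.get_obs()
sc=lambda u,v:ray("scene",230+u/5-.4,150+v/5-.4)
sd=lambda u,v:ray("side",270+u/7-.43,140+v/7-.43)
# corners: -y end top corners / bottom; scene front-left top corner (251,373?), side near end face
pts={"-y front(+x) top":((253,372),(312,236)),"-y +x bottom":((253,430),(305,325)),
 "-y -x top":((253,316),(236,240))}
for k,(a,b) in pts.items():
    rs=[sc(*a),sd(*b)];P=tri(rs);print(k,P,[np.linalg.norm(np.cross(P-p,d/np.linalg.norm(d))) for p,d in rs])
# top-face corners of red seams by wrist+scene
w=lambda u,v:ray("wrist",u,v,o)
for k,a,b in [("top +y -x red",(436,314),(255,179)),("top -y -x red",(281,316),(257,263)),("top +y +x red",(434,372),(302,179)),("top -y +x red",(280,373),(301,263))]:
    rs=[sc(*a),w(*b)];P=tri(rs);print(k,P,[np.linalg.norm(np.cross(P-p,d/np.linalg.norm(d))) for p,d in rs])
# vertical line in side under head centre
c=manip.calibration("side");V=c["view"]
def pr(P):
    q=V@np.r_[P,1];return np.array([c["cx"]+c["fx"]*q[0]/-q[2],c["cy"]-c["fy"]*q[1]/-q[2]])
for z in (.19,.07): print("side crop px of vertical",(pr([.5725,-.029,z])-[270,140]+.43)*7)
im=cv2.imread("pics/side10.png")
cv2.imwrite("pics/side10b.png",im[300:560,150:330])
h=cv2.cvtColor(im,cv2.COLOR_BGR2HSV)
```

```text
-y front(+x) top [ 0.5856 -0.0724  0.2406] [np.float64(0.004166594285209843), np.float64(0.004166594285209837)]
-y +x bottom [ 0.5817 -0.0732  0.2002] [np.float64(0.0020606507855445433), np.float64(0.0020606507855444605)]
-y -x top [ 0.5528 -0.0701  0.2429] [np.float64(0.004501014215242465), np.float64(0.004501014215242563)]
top +y -x red [0.5565 0.0053 0.238 ] [np.float64(0.0006241941803742735), np.float64(0.0006241941803743398)]
top -y -x red [ 0.5542 -0.0606  0.2384] [np.float64(5.757666156879971e-05), np.float64(5.757666156875614e-05)]
top +y +x red [0.5895 0.002  0.2345] [np.float64(0.0008657264310482564), np.float64(0.0008657264310482385)]
top -y +x red [ 0.5879 -0.0632  0.2365] [np.float64(0.0003912709524096401), np.float64(0.00039127095240954526)]
side crop px of vertical [253.0255 303.0008]
side crop px of vertical [248.7469 530.3149]
```

View pics/side10b.png

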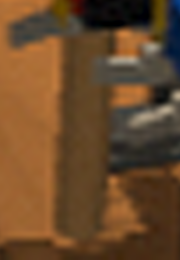

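The mallet sits behind the lips at about the right height, but the handle seems to lean slightly towards -x. I'll measure the lean.

Run:
```python
from h import *
im=manip.camera("side"); cv2.imwrite("pics/side11.png",im)
c=manip.calibration("side");V=c["view"]
def pr(P):
    q=V@np.r_[P,1];return np.array([c["cx"]+c["fx"]*q[0]/-q[2],c["cy"]-c["fy"]*q[1]/-q[2]])
g=cv2.GaussianBlur(im,(1,3),0).astype(int)
up=cv2.resize(im[180:222,285:325],None,fx=14,fy=14,interpolation=cv2.INTER_NEAREST); cv2.imwrite("pics/side11c.png",up)
hsv=cv2.cvtColor(im,cv2.COLOR_BGR2HSV)
for r in range(188,216,3): print(r,hsv[r,294:310,1].tolist())
for z in (.19,.13,.07): print(pr([.5725,-.029,z]))
```

```text
188 [34, 36, 84, 133, 175, 167, 164, 161, 166, 156, 160, 155, 156, 152, 176, 171]
191 [170, 175, 174, 171, 171, 172, 179, 156, 164, 154, 117, 63, 50, 52, 53, 52]
194 [177, 174, 173, 177, 177, 169, 162, 161, 158, 160, 121, 82, 74, 45, 30, 30]
197 [173, 175, 172, 172, 171, 168, 165, 155, 166, 151, 149, 159, 154, 175, 176, 176]
200 [172, 178, 171, 173, 169, 171, 163, 166, 163, 151, 148, 157, 155, 91, 44, 57]
203 [174, 172, 176, 177, 175, 172, 162, 147, 157, 159, 154, 151, 167, 83, 45, 52]
206 [173, 174, 173, 174, 172, 171, 163, 151, 155, 162, 159, 156, 144, 64, 29, 28]
209 [175, 171, 169, 171, 174, 171, 150, 154, 159, 160, 155, 162, 156, 174, 178, 172]
212 [176, 174, 177, 174, 176, 162, 162, 154, 156, 162, 153, 162, 168, 174, 179, 175]
215 [169, 170, 176, 175, 172, 164, 152, 154, 157, 149, 155, 152, 158, 173, 172, 175]
[305.7165 182.8558]
[305.4043 199.4443]
[305.1053 215.3293]
```

View pics/side11c.png

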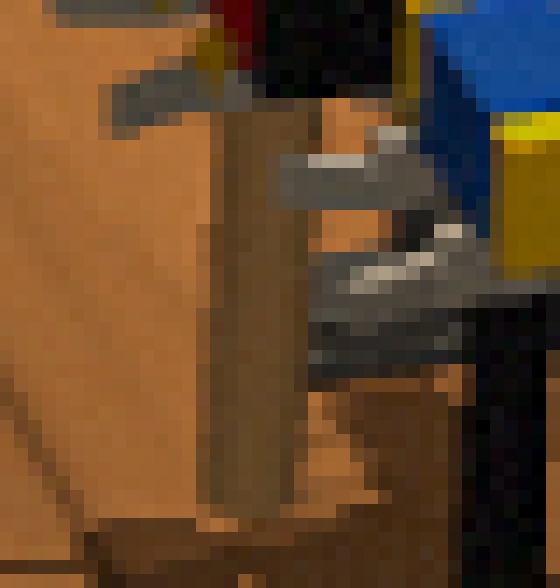

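Run:
```python
from h import *
ims=[manip.camera("side").astype(float) for _ in range(4)]
im=np.mean(ims,0); g=im.mean(2)
c=manip.calibration("side");V=c["view"]
def pr(P):
    q=V@np.r_[P,1];return np.array([c["cx"]+c["fx"]*q[0]/-q[2],c["cy"]-c["fy"]*q[1]/-q[2]])
rows=np.arange(189,216);e=[]
for r in rows:
    a=g[r,295:304]; bg=np.mean(a[:3]); fg=np.mean(g[r,302:305])
    # area-based edge location
    e.append(295+np.clip((g[r,295:304]-fg)/(bg-fg),0,1).sum())
e=np.array(e); print(np.round(e,2))
s,b=np.polyfit(rows,e,1); res=e-(s*rows+b); print("slope",s,"+-",res.std()/np.sqrt(len(rows))/8)
def slope(th):
    ax=np.array([np.sin(th)*1,0,np.cos(th)])  # top towards +x
    top=np.array([.5725,-.029,.19]); off=np.array([-.012,0,0])
    A=pr(top+off);B=pr(top-ax*.11+off);return (B-A)[0]/(B-A)[1]
for th in (0,.02,.04,.06,.08,.1): print(th,slope(th))
```

```text
[300.18 300.27 300.24 300.07 300.13 300.1  300.12 299.67 299.78 299.64
 299.78 299.93 299.88 299.31 299.3  299.4  299.45 299.13 299.17 299.22
 299.25 299.29 299.12 299.16 299.14 299.08 299.17]
slope -0.04934764533354551 +- 0.0035702912800305454
0 -0.013989522760130853
0.02 -0.035754503404500995
0.04 -0.05737985226129438
0.06 -0.07888405480041742
0.08 -0.10028519699554425
0.1 -0.12160102759204792
```

Run:
```python
from h import *
a=cv2.imread("pics/scene0.png")
im=manip.camera("scene")
for n,i in (("start",a),("now",im)):
    print(n,[np.round(c,1).tolist() for s,c in blobs(i,(105,150,80),(122,255,255),200)[0] if 240<c[0]<280])
d=cv2.absdiff(a,im).max(2)
print("housing diff",np.percentile(d[195:265,395:465],99),"dark hammer diff",np.percentile(d[222:248,340:362],99))
o=manip.get_obs();print(o["clock"],o["ft_force"],o["position"])
print(manip.hand_in())
```

```text
start [[259.6, 233.8]]
now [[259.6, 233.8]]
housing diff 10.0 dark hammer diff 17.0
12.65 [0.1547 0.662  0.4741] [ 0.5701 -0.0261  0.3243]
the job is handed in; nothing more can be done
None
```

The mallet is hanging in the middle fork behind the yellow lips, and I handed the job in at about 12.7 s. I have no verdict back, so this rests on my own checks.

**What I did:** I lifted the mallet straight up out of the caddy and fed the handle between the prongs. I then pushed the keeper in about 7.4 mm (about 6 N felt) and lowered the head until it touched at prong height. The highest force I read there was about 9 N sideways and about 8 N downwards, well under the 25 N limit. I let go and backed off straight up.

**Last checks:**
- **Place:** the head centre is at about x 0.572, y -0.029, which is on the fork's middle line to within about 1 mm. The head lies along the rack to within about 0.02 rad.
- **Neighbours and housing:** the soft hammer's position in the image is unchanged. The dark hammer and the housing show only noise-level differences from the start.
- **Robot:** the gripper is about 0.11 m above the fork, and the wrist force is back near zero.

**Not perfect or not agreeing:**
- **Tilt:** the mallet does not hang quite plumb. The handle's edge shows a lean of about 0.03 rad, while a cruder measurement of the head's top suggested about 0.07. The limit is 0.09, and I trust the handle figure more.
- **Height:** the camera put the head centre at about 217 mm. The touch-down height and the lean put it at about 220.5 mm. Both are inside the 216 to 223.5 mm band, but the camera figure is near its lower edge.

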